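Backdrop up, then show the relay to the inspection camera

TASK

Take the tall white backdrop board out of its rack and lean it on the photo stand: foot on the base behind the low lip, back resting against the rail, centred and tipped back to face the tilted camera, and let go of it. Then pull the tall relay out of its socket on the brown mounting panel and hold it in front of the inspection camera: upright as the tilted camera sees it, front face (the one with the dial) square to the lens, its middle on the lens axis and 12 cm from the lens. Finish still holding the relay there, motionless, in the air; leave the board leaning, the two short relays in their sockets and everything else undisturbed.

Things in the scene. Friction and masses are not known exactly. Their poses are not given: they have to be found in the camera images.
- board: Loose white backdrop board, 8 mm thick (its x), 160 mm wide (its y), 150 mm tall (its z), about 0.27 kg. Origin: centre of its lower edge face. Starts upright in a slot of the rack; either face may be its front.
- board_top (a point): Centre of the board's upper edge face, 150 mm above the board's origin along its z.
- rack: Fixed dark steel rack, base 150 (x) x 190 (y) x 8 mm, origin under its centre. Two slots along y, 12 mm wide, walls 8 mm thick up to z = 38 mm. The board stands in the slot at rack x = -30 mm, on the base (z = 8 mm), centred in y; a fixed brown plate, top at z = 88 mm, fills the slot at x = +40 mm.
- stand: Fixed aluminium photo stand, x from rail to camera, z up, origin on the table. Base 6 mm thick: rear part x = -120 to -20 mm, 190 mm wide; 60 mm wide spine on to x = 250 mm. Across the rear part run a lip (x = -32 to -26 mm, top at z = 14 mm) and, behind it, the rail. A board with its lower rear edge at x = -50 mm leans back 18 degrees on the rail. Camera column at x = 235 mm, 186 mm high.
- rail_mid (a point): Middle of the rail, on its axis: a round steel bar along the stand's y, 12 mm in diameter, at stand x = -84 mm, y = 0 and 90 mm above the table, on two posts at y = +-85 mm.
- camera: Camera fixed on the stand, black box 44 mm square, 60 mm long, lens barrel 34 mm in diameter. Origin: centre of the lens front, at stand x = 189 mm, y = 0, 197 mm above the table. It looks along its own -x, back towards the rail and 18 degrees downwards; its y is the stand's y, its z is up in its picture. The spot 12 cm before the lens is at camera x = -120 mm, y = z = 0.
- panel: Fixed brown mounting panel, 230 (x) x 150 (y) x 10 mm, origin under its centre. Three sockets at panel y = -25 mm, x = -65, 0, +65 mm: outside 51 x 45 mm, pockets 43 x 37 mm, floor at z = 14 mm, rim at z = 24 mm. Relays stand loosely in them, axes along the panel's. A grey terminal strip, top at z = 43 mm, runs along x at panel y = 33 to 67 mm.
- relay_tall: Tall relay, loose grey block: 40 mm deep (x), 34 mm wide (y), 78 mm high (z), about 0.12 kg. Origin: centre of its underside. Front is the +x face, with a black dial (18 mm diameter, 6 mm proud, 40 mm up) and a dark window near the top. Stands in any of the three sockets, underside 14 mm over the table, axes as the panel's; nothing latches it.
- relay_face (a point): Middle of the tall relay's front face: 20 mm before (+x) and 45 mm above (z) its origin.
- relay_back (a point): Middle of the tall relay's rear face: 20 mm behind (-x) and 45 mm above its origin.
- relay_a: A short relay, same footprint, 52 mm high, origin at its underside; stays in its socket.
- relay_b: The other short relay, same as the first; stays in its socket.
- screwdriver: Loose screwdriver lying on the bench, leave alone.
- wrench: Loose wrench lying on the bench, leave alone.
- tape: Loose roll of black tape, 70 mm diameter, 19 mm high, leave alone.
- jar: Loose small jar, 50 mm diameter, 60 mm high, leave alone.
- contactor: Loose black contactor, 70 x 45 x 70 mm, leave alone.
- carton: Loose small carton, 60 x 80 x 35 mm, leave alone.

How it is judged:
By the outcome, as a careful person would: the job done as asked, in the order asked, and still so for the second after the job is handed in, while the arm keeps its last pose, push and grip.
It also fails if it takes over 54 s, if anything falls off the work surface, if the arm or the gripper's body presses on something with over 40 N, if the wrist force passes 120 N, or if a joint passes its speed limit or range.

ROBOT

A 6-joint arm with a two-finger parallel gripper is mounted at the origin on the work surface. World frame = base frame: x ahead of the robot, y to its left, z up, the work surface at z = 0. Lengths are in mm, angles in degrees, forces in N, time in s.
With the tool pointing down it reaches from about 300 to 850 mm from the base axis. Payload 4.2 kg.
Tool frame: the origin (TCP) lies on the centre line of the jaws, within the pads' length; the fingertips stand 14 mm ahead of it and the grasp point (between the pads) lies 5 mm behind it (env.finger_overhang is the z of the fingertips in the tool frame, in mm); z points along the fingers, y is the line along which they close (so a half turn about z gives the same grasp; the last joint's range is limited). The gripper opens to 91 mm and grips with 3 to 60 N. Pads are 32 mm wide; open, the fingers measure 118 mm over their backs; the gripper's body (76 mm by 178 mm) begins 60 mm behind the grasp point.
Start: joints at [-64.802, 18.312, 89.639, -0, 72.044, -1.146], TCP at [255.172, -515.295, 227.976] pointing down, gripper open.
Joint ranges: [-177.97, 177.97], [-48.28, 115.42], [12.27, 149.76], [-77.06, 257.06], [2.81, 150.46], [-146.56, 146.56]. Speed limits (degrees/s): [147.25, 147.25, 180, 180, 180, 180].

INTERFACE

Orientations are given as [roll, pitch, yaw] about the fixed x, y, z axes, in that order (R = Rz(yaw) Ry(pitch) Rx(roll)).
In Python, from workcell import sensors, viewer, env gives the robot as it stands. The module is installed in compiled form; this text tells all that it offers.
- The arm moves only by the tool step_arm, never from a script. Its argument "plan" is one flat list of numbers, 6 for each row, row after row: the shift along the tool's x, y, z in cm, then the turn, a rotation vector about the tool's x, y, z in rad. In form: [x, y, z, wx, wy, wz, x, y, z, wx, wy, wz, ...]. A call has 1 to 5 rows; each row shifts and turns the commanded pose from where the row before left it, along the tool's axes as they then stand; what a row does not reach is not made up. A row lasts 1/12 s, in which the tool goes at most 41.7 mm and 7.16 degrees, less where a joint would pass 70% of its speed; a pose out of reach is approached as far as the arm can. A call is refused whole if a number of a shift passes 4.17 or a number of a turn 0.125, either way. A call with a gripper value outside its range is refused whole. "hand" is the finger opening in cm, from 0 to 9.12, set as the call begins (left out, the last holds). The fingers move at their own pace and stop on an object; "newtons" is the grip in N (left out, the last holds). Time passes only in rows, so rows that do not move let the fingers close. It gives the time, the measured TCP pose, the force, the opening and the grip force at its end, in the units of the state.
- sensors.state(): the state, without advancing time (a new reading comes with each control period).
- viewer.grab_frame(name): name is "scene" or "top" or "wrist"; returns a dict with "img" (420x560x3 uint8, red, green, blue), "fx", "fy", "cx", "cy" (pixels), "k1" (the pictures are not rectified: a ray, as slopes to the right and down, at radius r is drawn at 1 + k1 r^2 times it, then the intrinsics apply), "position" and "attitude" of the camera in the world. Camera axes: x right, y down, z forward; pixel columns grow to the right and rows downward; lengths in mm; the calibration is good to about 2 mm. A picture is of the moment at which its call begins. There is no depth.
- env.job_done(): hands the job in; it is judged then, once.
Trained networks look in a picture, given as the dict that the camera call returned (one of the last four; its "shot" number tells which), for a name from the list of things; names that differ only in an ending like _2 or _b are one class to them, and where a whole thing is asked for, a point or a joint stands for the part that bears it (a point fixed in the world has none). Each returns a list of dicts, best first, with "score" (0 to 1); they miss things now and then, are a little off and sometimes report something else, mostly with a low value. They report only what shows in the picture. A call takes as long as a camera call.
- viewer.boxes_of(name, picture): "location" ([column, row] in pixels, amid what is visible of it).
- viewer.pinpoint(name, picture): "location" ([column, row] in pixels: a listed point, or the origin of a listed thing).
The state is a dict: "time_s": time; "qpos": joint angles; "qvel": joint speeds; "effort": joint torques, N m; "ee_pos": TCP position; "ee_rot": TCP orientation; "force": force on the tool from outside, world axes, zero at the start; "torque": the same for the moment, N m; "gripper_width": finger opening in mm; "gripper_force": force on a finger pad.
Only numpy, scipy, OpenCV 4.12 (cv2) and the standard library are available. Lean on these libraries where they do the work, as an engineer would, in place of code of your own. Each camera call takes 0.05 s, during which the arm holds its last target. There are 200 camera calls.

## Working session

There is one attempt and no reset: what is moved stays moved. The work goes in short steps, Python scripts to look and compute and a tool call to move; the robot and the scene stay as the last step left them, time stands still between calls to the robot, and variables do not carry over. Pictures are saved under pics/ and viewed, at most 10 in all, crops included, and the job is handed in when it is done.

Besides the shell and the picture viewer there is one more tool, called as name(argument=value, ...), one argument or row to a line, values as JSON. step_arm: Moves the arm, as the interface text tells. Its arguments: {"type":"object","properties":{"plan":{"type":"array","items":{"type":"number"}},"hand":{"type":"number"},"newtons":{"type":"number"}},"required":["plan"]}

```bash
mkdir -p pics; cat > h.py <<'E'
import numpy as np, cv2
from scipy.spatial.transform import Rotation as R
from workcell import sensors, viewer, env
def grab(n,save=None):
    p=viewer.grab_frame(n)
    if save: cv2.imwrite('pics/'+save,cv2.cvtColor(p['img'],cv2.COLOR_RGB2BGR))
    return p
E
python3 - <<'E'
from h import *
a=grab('scene','s0.png');b=grab('top','t0.png')
for p in(a,b):print({k:v for k,v in p.items() if k!='img'})
for n in ['board','board_top','rack','stand','rail_mid','camera','panel','relay_tall','relay_face','relay_back','relay_a']:
  for p,q in((a,'scene'),(b,'top')):
    print(n,q,[(np.round(d['location']).tolist(),round(d['score'],2)) for d in viewer.pinpoint(n,p)[:3]])
print(sensors.state())
E
```

```text
{'fx': 465.2487005157382, 'fy': 465.2487005157382, 'cx': 295.13322152588194, 'cy': 208.38555148009502, 'k1': -0.048397548941324975, 'position': array([ 989.66741653,  331.29504984, 1064.61139961]), 'attitude': array([-150.92953458,   -0.46118695,  132.77255662]), 'shot': 1}
{'fx': 493.99400052711064, 'fy': 493.99400052711064, 'cx': 278.39416994820675, 'cy': 208.35981651694405, 'k1': -0.1411210928584153, 'position': array([ 452.5229312 ,  -36.92567685, 1356.88653598]), 'attitude': array([-1.73174966e+02,  1.38033981e-01, -8.86386312e+01]), 'shot': 2}
board scene [([257.0, 125.0], 0.94)]
board top [([391.0, 284.0], 0.92), ([403.0, 284.0], 0.48)]
board_top scene [([256.0, 85.0], 0.7)]
board_top top [([403.0, 284.0], 0.56)]
rack scene [([255.0, 133.0], 0.87)]
rack top [([385.0, 272.0], 0.68)]
stand scene [([297.0, 231.0], 0.82)]
stand top [([274.0, 218.0], 0.63)]
rail_mid scene [([318.0, 188.0], 0.95), ([296.0, 232.0], 0.45), ([376.0, 372.0], 0.17)]
rail_mid top [([278.0, 245.0], 0.97), ([143.0, 274.0], 0.47)]
camera scene [([243.0, 253.0], 0.77)]
camera top [([270.0, 131.0], 0.6)]
panel
[... 556 characters left out ...]
 ([148.0, 250.0], 0.61)]
{'time_s': 1.2, 'qpos': array([-6.48027555e+01,  1.83126457e+01,  8.96391137e+01, -1.66655872e-03,
        7.20435368e+01, -1.14524775e+00]), 'qvel': array([ 0.09793439, -0.04509272, -0.03091253, -0.04619995, -0.01933   ,
       -0.0176764 ]), 'effort': array([-2.54550563e-03, -4.12365031e+01, -2.32229984e+01,  7.26482668e-02,
        3.76640330e-02, -5.44388428e-06]), 'ee_pos': array([ 255.15447757, -515.30740733,  227.96767144]), 'ee_rot': array([1.79995329e+02, 1.67912234e-03, 2.63430059e+01]), 'force': array([ 0.85240902,  0.43325672, -0.7942365 ]), 'torque': array([ 0.02966064, -0.02163457, -0.01889961]), 'gripper_force': 0.0, 'gripper_width': 91.04926555192014}
```

View pictures.

View pics/s0.png

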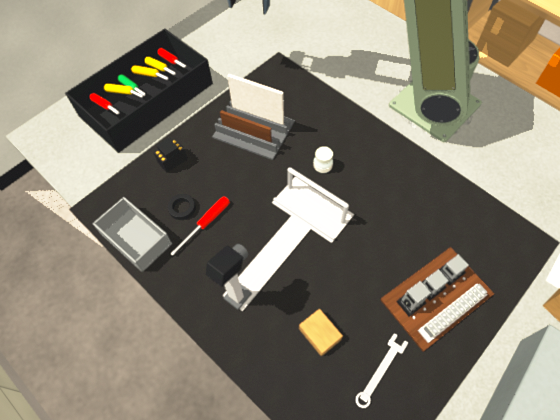

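View pics/t0.png

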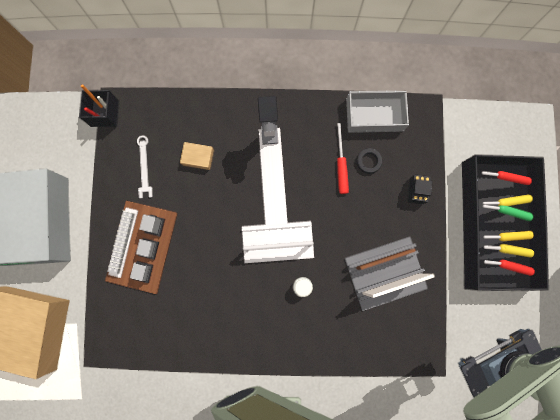

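```bash
cat >> h.py <<'E'
from scipy.optimize import least_squares
def rot(p): return R.from_euler('xyz',p['attitude'],degrees=True).as_matrix()
def proj(p,X):
    X=np.atleast_2d(X)@np.eye(3); C=(X-p['position'])@rot(p)
    K=np.array([[p['fx'],0,p['cx']],[0,p['fy'],p['cy']],[0,0,1]])
    return cv2.projectPoints(C.reshape(-1,1,3),np.zeros(3),np.zeros(3),K,np.array([p['k1'],0,0,0]))[0].reshape(-1,2)
def place(T,X):  # T=x,y,yaw
    c,s=np.cos(np.radians(T[2])),np.sin(np.radians(T[2]))
    X=np.atleast_2d(np.array(X,float)); return np.c_[T[0]+c*X[:,0]-s*X[:,1],T[1]+s*X[:,0]+c*X[:,1],X[:,2]]
def fit(obs,T0): # obs: (pic, local pt, pixel)
    f=lambda T:np.concatenate([proj(p,place(T,X))[0]-u for p,X,u in obs])
    r=least_squares(f,T0,loss='soft_l1',f_scale=1.5,x_scale=[10,10,1]); return r.x,np.round(r.fun.reshape(-1,2),1)
def best(n,p,near=None,rad=15):
    d=viewer.pinpoint(n,p)
    if near is not None: d=[q for q in d if np.hypot(*(np.array(q['location'])-near))<rad]
    return np.array(d[0]['location']) if d else None
E
cat > m1.py <<'E'
from h import *
ps=[grab('scene'),grab('top')]
pts={'stand':{'stand':(0,0,0),'rail_mid':(-84,0,90),'camera':(189,0,197)},
'rack':{'rack':(0,0,0),'board':(-30,0,8),'board_top':(-30,0,158)},
'panel':{'panel':(0,0,0),'relay_tall':(65,-25,14),'relay_face':(85,-25,59),'relay_back':(45,-25,59)}}
T0={'stand':(550,-30,0),'rack':(420,-330,15),'panel':(480,300,-15)}
for o in pts:
  ob=[];nm=[]
  for n,X in pts[o].items():
    for i,p in enumerate(ps):
      u=best(n,p)
      if u is not None: ob.append((p,X,u));nm.append(n+str(i))
  T,r=fit(ob,T0[o]); print(o,np.round(T,1)); print(list(zip(nm,r.tolist())))
E
python3 m1.py
```

```text
stand [594.2 -22.5   6.1]
[('stand0', [2.6, -2.0]), ('stand1', [-115.7, -66.9]), ('rail_mid0', [-1.8, 0.4]), ('rail_mid1', [0.3, -1.1]), ('camera0', [-0.3, -2.0]), ('camera1', [-0.5, 1.0])]
rack [ 443.9 -334.3   11.7]
[('rack0', [81.3, -32.1]), ('rack1', [0.7, -0.0]), ('board0', [-0.3, -0.7]), ('board1', [-2.8, -1.0]), ('board_top0', [-1.1, -49.6]), ('board_top1', [-1.2, -1.7])]
panel [498.7 350.2 -14.9]
[('panel0', [-1.7, -0.4]), ('panel1', [-1.5, -0.5]), ('relay_tall0', [1.7, 1.0]), ('relay_tall1', [4.9, 0.8]), ('relay_face0', [-1.5, -0.4]), ('relay_face1', [-3.1, -2.0]), ('relay_back0', [-0.0, -0.4]), ('relay_back1', [-0.3, 2.9])]
```

```bash
cat >> h.py <<'E'
def rect(x0,x1,y0,y1,z): c=[(x0,y0,z),(x1,y0,z),(x1,y1,z),(x0,y1,z)]; return [(c[i],c[(i+1)%4]) for i in range(4)]
EDG={'rack':rect(-75,75,-95,95,8)[0:0]+[((-75,-95,8),(-75,95,8)),((75,-95,8),(75,95,8)),((-75,-95,8),(-75,95,8))]+rect(-34,-26,-80,80,158)+[((-75,-95,8),(-50,-95,8)),((-75,95,8),(-50,95,8))],
'stand':[((-120,-95,6),(-120,95,6)),((-120,95,6),(-20,95,6)),((-120,-95,6),(-20,-95,6)),((-20,-95,6),(-20,-30,6)),((-20,95,6),(-20,30,6)),((-20,30,6),(200,30,6)),((-20,-30,6),(200,-30,6))],
'panel':rect(-115,115,-75,75,10)}
def edgefit(o,T,ps,w=(8,5,3,3)):
    G=[cv2.GaussianBlur(cv2.cvtColor(p['img'],cv2.COLOR_RGB2GRAY).astype(np.float32),(0,0),1) for p in ps]
    for k in w:
        ob=[]
        for p,g in zip(ps,G):
            for a,b in EDG[o]:
                X=np.linspace(a,b,25); u=proj(p,place(T,X)); t=u[-1]-u[0]; n=np.array([-t[1],t[0]])/np.hypot(*t)
                s=np.arange(-k-1,k+1.01,.5); q=(u[:,None]+s[None,:,None]*n).astype(np.float32)
                v=cv2.remap(g,q[...,0],q[...,1],cv2.INTER_LINEAR); d=np.abs(np.gradient(v,axis=1))[:,2:-2]; j=d.argmax(1)
                for i in range(25):
                    if d[i,j[i]]>4 and (q[i]>3).all() and (q[i]<[556,416]).all(): ob.append((p,X[i],n,u[i]+s[2+j[i]]*n))
        f=lambda T:np.array([ (proj(p,place(T,X))[0]-u)@n for p,X,n,u in ob])
        r=least_squares(f,T,loss='soft_l1',f_scale=.7,x_scale=[10,10,1]); T=r.x
    return T,np.median(np.abs(r.fun)),len(ob)
def draw(p,o,T,im):
    for a,b in EDG[o]:
        u=proj(p,place(T,np.linspace(a,b,9))); cv2.polylines(im,[np.int32(u*8)],False,(0,255,0),1,shift=3)
E
cat > m2.py <<'E'
from h import *
ps=[grab('scene'),grab('top')]
T0={'stand':(594,-22,5),'rack':(444,-334,16),'panel':(499,350,-15)}
res={o:[] for o in T0}
for o in T0:
  for s in (ps[:1],ps[1:],ps):
    T,m,n=edgefit(o,T0[o],s); print(o,np.round(T,1),round(float(m),2),n)
  res[o]=T
ims=[]
for p in ps:
  im=p['img'].copy()
  for o in T0: draw(p,o,res[o],im)
  ims.append(im)
s=ims[0][60:360,190:510]; t=ims[1][70:320,90:450]
c=np.zeros((600,800,3),np.uint8); s=cv2.resize(s,(400,375));t=cv2.resize(t,(800,556))
cv2.imwrite('pics/o1.png',cv2.cvtColor(t,cv2.COLOR_RGB2BGR))
w=grab('wrist','w1.png'); st=sensors.state()
Rt=R.from_euler('xyz',st['ee_rot'],degrees=True)
print('cam in tool',Rt.inv().apply(w['position']-st['ee_pos']),(Rt.inv()*R.from_matrix(rot(w))).as_euler('xyz',degrees=True),w['fx'],w['k1'],st['time_s'])
E
python3 m2.py
```

```text
stand [591.2 -23.3   5.7] 0.51 173
stand [592.4 -22.5   5.8] 0.02 175
stand [591.9 -22.8   5.7] 0.49 348
rack [ 444.5 -328.2   29.5] 1.86 117
rack [ 441.7 -328.4   19.7] 0.37 223
rack [ 440.8 -328.2   20. ] 0.5 368
panel [497.3 344.8 -12. ] 0.85 95
panel [499.5 348.  -11.9] 0.02 88
panel [498.6 346.4 -11.9] 0.46 184
cam in tool [  77.55599735    0.85956378 -156.23485365] [-1.58699031e+01 -2.73583043e-02  9.00264272e+01] 305.82595120989095 -0.0642661636495751 2.45
```

View pics/o1.png

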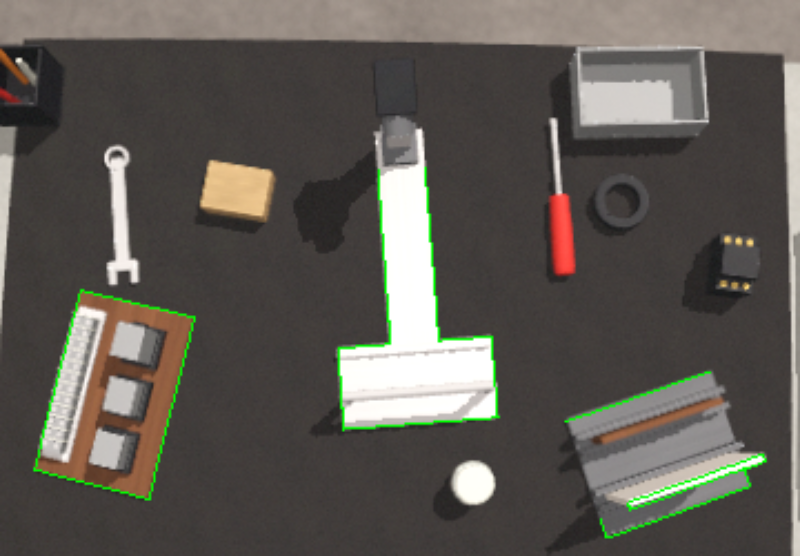

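```bash
cat >> h.py <<'E'
STAND=np.array([592.2,-22.7,5.7]);RACK=np.array([441.5,-328.3,19.7]);PANEL=np.array([499.2,347.5,-11.9])
def down(yaw): return R.from_euler('xyz',[180,0,yaw],degrees=True)
def go(pos,Rt,n=None,cur=None):
    st=sensors.state() if cur is None else None
    p0,R0=(st['ee_pos'],R.from_euler('xyz',st['ee_rot'],degrees=True)) if cur is None else cur
    d=R0.inv().apply(np.array(pos)-p0); w=(R0.inv()*Rt).as_rotvec()
    if n is None: n=int(np.ceil(max(np.abs(d).max()/32,np.abs(w).max()/.1,1)))
    S=sum(R.from_rotvec(w/n*k).as_matrix() for k in range(n)); v=np.linalg.solve(S,d)
    print(n,'rows',np.round(np.r_[v/10,w/n],3).tolist(),'dist',round(float(np.linalg.norm(d)),1))
    return np.array(pos),Rt
E
python3 - <<'E'
from h import *
b=place(RACK,(-30,0,0))[0]; print(b)
go([b[0],b[1],225],down(RACK[2]+90))
E
```

```text
[ 413.25588366 -338.41285775    0.        ]
15 rows [1.654, 0.507, 0.02, 0.0, 0.0, -0.097] dist 237.3
```

step_arm(
  plan=[1.65,0.51,0.02,0,0,-0.097,1.65,0.51,0.02,0,0,-0.097,1.65,0.51,0.02,0,0,-0.097,1.65,0.51,0.02,0,0,-0.097,1.65,0.51,0.02,0,0,-0.097],
  hand=5,
)

```text
time_s: 2.87
ee_pos: [336.2, -485.6, 226.9]
ee_rot: [180.0, 0.0, 54.4]
force: [-0.3, -0.6, -0.4]
gripper_width: 60.7
gripper_force: 0.0
```

step_arm(
  plan=[1.65,0.51,0.02,0,0,-0.097,1.65,0.51,0.02,0,0,-0.097,1.65,0.51,0.02,0,0,-0.097,1.65,0.51,0.02,0,0,-0.097,1.65,0.51,0.02,0,0,-0.097],
)

```text
time_s: 3.28
ee_pos: [393.3, -421.5, 225.9]
ee_rot: [180.0, 0.0, 82.2]
force: [-0.9, 0.2, -0.4]
gripper_width: 50.0
gripper_force: 0.0
```

step_arm(
  plan=[1.65,0.51,0.02,0,0,-0.097,1.65,0.51,0.02,0,0,-0.097,1.65,0.51,0.02,0,0,-0.097,1.65,0.51,0.02,0,0,-0.097,1.65,0.51,0.02,0,0,-0.097],
)

```text
time_s: 3.7
ee_pos: [413.9, -338.3, 224.9]
ee_rot: [180.0, 0.0, 110.0]
force: [0.5, -0.3, 0.8]
gripper_width: 50.4
gripper_force: 0.0
```

step_arm(
  plan=[0,0,0,0,0,0,0,0,0,0,0,0],
)

```text
time_s: 3.87
ee_pos: [413.6, -338.8, 225.2]
ee_rot: [180.0, 0.0, 109.7]
force: [-0.2, -0.6, -0.3]
gripper_width: 50.2
gripper_force: 0.0
```

```bash
cat > m3.py <<'E'
from h import *
w=grab('wrist'); s=sensors.state(); print(s['ee_pos'],s['ee_rot'])
EDG['rack']=rect(-34,-26,-80,80,158)
T,m,n=edgefit('rack',RACK,[w]); print(T,m,n, place(T,(-30,0,0))[0])
im=w['img'].copy(); draw(w,'rack',T,im); cv2.imwrite('pics/w2.png',cv2.cvtColor(im,cv2.COLOR_RGB2BGR))
print(proj(w,place(RACK,(-30,0,158))),best('board_top',w))
E
python3 m3.py
```

```text
[ 413.63709485 -339.44481609  225.20295672] [1.79995011e+02 6.61274375e-02 1.09640231e+02]
[ 441.51713892 -329.49334832   19.17065609] 0.04266546655049255 93 [ 413.18079868 -339.34483662    0.        ]
[[275.08999765 223.95599702]] [276.  220.8]
```

View pics/w2.png

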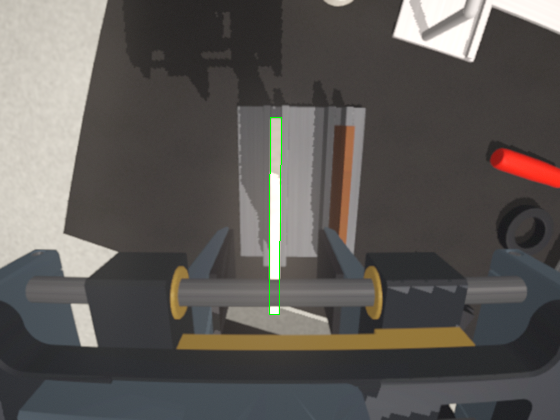

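step_arm(
  plan=[0,0,2.5,0,0,0,0,0,2.5,0,0,0,0,0,2.0,0,0,0,0,0,1.5,0,0,0,0,0,0.5,0,0,0],
)

```text
time_s: 4.38
ee_pos: [412.2, -339.1, 132.4]
ee_rot: [-179.9, -0.2, 109.6]
force: [-0.4, 0.6, -0.2]
gripper_width: 50.2
gripper_force: 0.0
```

step_arm(
  plan=[0,0,0,0,0,0,0,0,0,0,0,0,0,0,0,0,0,0,0,0,0,0,0,0,0,0,0,0,0,0],
  hand=0,
  newtons=40,
)

```text
time_s: 4.8
ee_pos: [413.9, -339.5, 136.0]
ee_rot: [179.9, 0.1, 109.7]
force: [0.3, -0.2, -1.1]
gripper_width: 19.5
gripper_force: 0.0
```

step_arm(
  plan=[0,0,0,0,0,0,0,0,0,0,0,0,0,0,0,0,0,0],
)

```text
time_s: 5.05
ee_pos: [413.6, -339.2, 135.5]
ee_rot: [180.0, 0.1, 109.7]
force: [-0.1, -0.4, 3.0]
gripper_width: 7.9
gripper_force: 40.0
```

step_arm(
  plan=[0,0,-0.7,0,0,0,0,0,-1,0,0,0,0,0,-1.5,0,0,0,0,0,-1.5,0,0,0,0,0,-1.5,0,0,0],
)

```text
time_s: 5.47
ee_pos: [413.3, -338.9, 198.0]
ee_rot: [-180.0, -0.0, 109.7]
force: [0.6, -0.4, -3.0]
gripper_width: 7.6
gripper_force: 40.0
```

```bash
cat >> h.py <<'E'
RB=R.from_euler('z',STAND[2],degrees=True)*R.from_euler('y',-18,degrees=True)*down(90)
U=np.array([-np.sin(np.radians(18)),0,np.cos(np.radians(18))]);N=np.array([U[2],0,-U[0]])
def bt(s,n): return place(STAND,np.array([-50,0,6])+(4+n)*N+(127.5+s)*U)[0]
E
python3 - <<'E'
from h import *
st=sensors.state(); p=st['ee_pos'];print(p)
c=go([p[0],p[1],300],down(109.7))
print('A',bt(110,5));c=go(bt(110,5),RB,14,cur=c)
go(bt(15,5),RB,cur=c)
E
```

```text
[ 413.34735614 -338.86195032  198.00827617]
4 rows [0.001, -0.0, -2.55, -0.0, -0.0, 0.0] dist 102.0
A [477.93575141 -34.10508824 234.65707557]
14 rows [2.025, 0.876, 0.589, -0.022, -0.003, 0.017] dist 318.3
3 rows [-0.0, 0.0, 3.167, 0.0, 0.0, 0.0] dist 95.0
```

step_arm(
  plan=[0,0,-2.5,0,0,0,0,0,-2.5,0,0,0,0,0,-2.5,0,0,0,0,0,-2.5,0,0,0],
)

```text
time_s: 5.8
ee_pos: [413.2, -338.7, 298.7]
ee_rot: [180.0, -0.0, 109.7]
force: [-0.0, -1.1, -2.8]
gripper_width: 8.0
gripper_force: 40.0
```

step_arm(
  plan=[2.03,0.88,0.59,-0.022,-0.003,0.017,2.03,0.88,0.59,-0.022,-0.003,0.017,2.03,0.88,0.59,-0.022,-0.003,0.017,2.03,0.88,0.59,-0.022,-0.003,0.017,2.03,0.88,0.59,-0.022,-0.003,0.017],
)

```text
time_s: 6.22
ee_pos: [425.2, -227.6, 269.2]
ee_rot: [173.6, 0.6, 104.7]
force: [-0.6, 1.0, -3.1]
gripper_width: 7.7
gripper_force: 40.0
```

step_arm(
  plan=[2.03,0.88,0.59,-0.022,-0.003,0.017,2.03,0.88,0.59,-0.022,-0.003,0.017,2.03,0.88,0.59,-0.022,-0.003,0.017,2.03,0.88,0.59,-0.022,-0.003,0.017,2.03,0.88,0.59,-0.022,-0.003,0.017],
)

```text
time_s: 6.63
ee_pos: [449.5, -118.3, 245.7]
ee_rot: [167.3, 0.6, 99.8]
force: [1.0, -0.1, -2.8]
gripper_width: 8.1
gripper_force: 40.0
```

step_arm(
  plan=[2.03,0.88,0.59,-0.022,-0.003,0.017,2.03,0.88,0.59,-0.022,-0.003,0.017,2.03,0.88,0.59,-0.022,-0.003,0.017,2.03,0.88,0.59,-0.022,-0.003,0.017,0,0,0,0,0,0],
)

```text
time_s: 7.05
ee_pos: [476.7, -30.4, 230.2]
ee_rot: [162.3, 0.1, 96.1]
force: [-0.7, -0.7, -3.4]
gripper_width: 7.8
gripper_force: 40.0
```

```bash
cat > m4.py <<'E'
from h import *
s=sensors.state(); print(s['ee_pos'],s['ee_rot'],s['gripper_width'],s['time_s'])
w=grab('wrist'); a=grab('scene');t=grab('top')
def ch(p): return cv2.cvtColor(p['img'],cv2.COLOR_RGB2BGR)
cv2.imwrite('pics/w3.png',ch(w)); 
c=np.hstack([cv2.resize(ch(a)[130:280,210:380],(425,375)),cv2.resize(ch(t)[170:320,210:360],(375,375))]); cv2.imwrite('pics/c3.png',c)
Rt=R.from_euler('xyz',s['ee_rot'],degrees=True)
for n,l in (('board_top',22.5),('board',-127.5)):
  X=s['ee_pos']+Rt.apply([0,0,-l]); print(n,np.round(X,1))
  for nm,p in (('scene',a),('top',t)): print(nm,proj(p,X)[0].round(1),best(n,p))
c=go(bt(110,5),RB); go(bt(15,5),RB,cur=c)
E
python3 m4.py
```

```text
[476.71725067 -30.35802124 230.19304862] [1.62321881e+02 1.45710941e-01 9.60863449e+01] 7.839775499052811 7.05
board_top [469.9 -31.  251.6]
scene [331.9 138.3] [332.9 137.1]
top [277.1 259.5] [276.2 258.7]
board [515.2 -26.6 108.7]
scene [316.6 186.8] [317.6 188.9]
top [276.1 242.3] [277.3 239.7]
1 rows [0.01, 0.132, -0.343, -0.004, 0.004, 0.004] dist 3.7
3 rows [-0.0, 0.0, 3.167, 0.0, 0.0, 0.0] dist 95.0
```

View pics/c3.png

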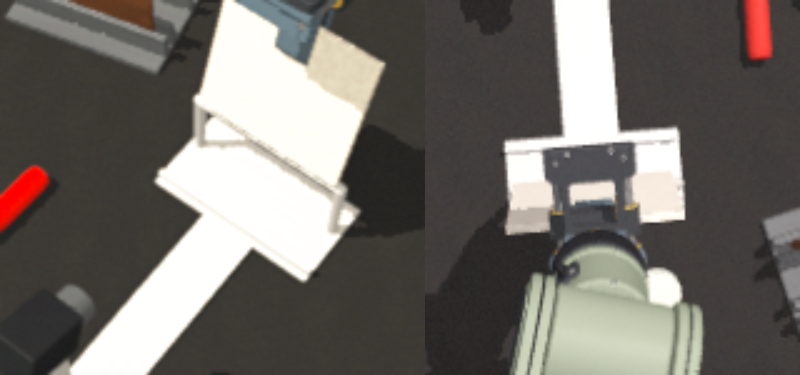

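step_arm(
  plan=[0,0.13,1.6,-0.004,0.004,0.004,0,0,2.2,0,0,0,0,0,2.2,0,0,0,0,0,2,0,0,0,0,0,1.16,0,0,0],
)

```text
time_s: 7.82
ee_pos: [506.5, -31.1, 142.0]
ee_rot: [162.2, -0.0, 95.7]
force: [-0.3, -1.3, -2.8]
gripper_width: 7.9
gripper_force: 40.0
```

step_arm(
  plan=[0,0,0,0,0,0,0,0,0,0,0,0,0,0,0,0,0,0],
)

```text
time_s: 8.07
ee_pos: [507.6, -31.0, 144.9]
ee_rot: [161.9, 0.0, 95.7]
force: [0.1, 0.2, -2.8]
gripper_width: 8.1
gripper_force: 40.0
```

```bash
python3 - <<'E'
from h import *
s=sensors.state(); print(s['ee_pos'],s['ee_rot'],s['force'])
c=go(bt(3,5),RB,3);c=go(bt(3,0),RB,cur=c)
ps=[grab('scene'),grab('top')]
for nm,p in zip(('scene','top'),ps): print(nm,proj(p,s['ee_pos']+R.from_euler('xyz',s['ee_rot'],degrees=True).apply([0,0,-22.5])),best('board_top',p),'b',best('board',p), 'rail',proj(p,place(STAND,(-84,0,90))),best('rail_mid',p))
E
```

```text
[507.59598132 -31.00229793 144.90536326] [1.61919646e+02 9.14856122e-03 9.57327509e+01] [ 0.11348749  0.15646089 -2.8040815 ]
3 rows [-0.005, -0.021, 0.414, 0.0, -0.0, 0.0] dist 12.4
1 rows [-0.0, -0.5, -0.0, 0.0, 0.0, 0.0] dist 5.0
scene [[320.28373828 168.56035228]] [326.  171.6] b [307.6 216.9] rail [[316.63626183 188.07448922]] [449.3 270.7]
top [[277.88888282 247.24765975]] [276.3 246.9] b [278.7 233.7] rail [[277.81009672 245.33792279]] [388.1 271. ]
```

step_arm(
  plan=[0,-0.02,0.4,0,0,0,0,0,0.4,0,0,0,0,-0.1,0.4,0,0,0,0,-0.1,0,0,0,0,0,0,0,0,0,0],
)

```text
time_s: 8.88
ee_pos: [508.1, -30.3, 131.1]
ee_rot: [162.1, -0.0, 95.8]
force: [0.9, -0.7, -2.6]
gripper_width: 7.8
gripper_force: 40.0
```

step_arm(
  plan=[0,0,0.1,0,0,0,0,0,0.1,0,0,0,0,0,0,0,0,0,0,0,0,0,0,0],
)

```text
time_s: 9.22
ee_pos: [509.3, -30.3, 130.0]
ee_rot: [162.0, -0.0, 95.8]
force: [-0.6, -0.8, -3.0]
gripper_width: 8.2
gripper_force: 40.0
```

step_arm(
  plan=[0,0,0.1,0,0,0,0,0,0,0,0,0,0,0,0,0,0,0],
)

```text
time_s: 9.47
ee_pos: [509.6, -30.2, 129.0]
ee_rot: [162.0, -0.0, 95.8]
force: [0.4, -0.6, -3.0]
gripper_width: 7.8
gripper_force: 40.0
```

step_arm(
  plan=[0,0,0.06,0,0,0,0,0,0,0,0,0,0,0,0,0,0,0],
)

```text
time_s: 9.72
ee_pos: [509.8, -30.3, 128.5]
ee_rot: [162.0, -0.0, 95.8]
force: [-0.2, -0.4, -2.4]
gripper_width: 8.0
gripper_force: 40.0
```

step_arm(
  plan=[0,0,0.06,0,0,0,0,0,0,0,0,0,0,0,0,0,0,0],
)

```text
time_s: 9.97
ee_pos: [509.9, -30.3, 128.4]
ee_rot: [162.0, -0.0, 95.8]
force: [-3.3, -0.6, 4.5]
gripper_width: 7.7
gripper_force: 40.0
```

step_arm(
  plan=[0,0,0.06,0,0,0,0,0,0,0,0,0,0,0,0,0,0,0],
)

```text
time_s: 10.22
ee_pos: [510.0, -30.3, 128.3]
ee_rot: [162.0, -0.0, 95.8]
force: [-6.0, -1.3, 9.7]
gripper_width: 7.6
gripper_force: 40.0
```

step_arm(
  plan=[0,-0.1,-0.15,0,0,0,0,-0.1,0,0,0,0,0,0,0,0,0,0,0,0,0,0,0,0],
)

```text
time_s: 10.55
ee_pos: [508.2, -30.5, 128.3]
ee_rot: [161.9, -0.0, 95.8]
force: [-1.4, -0.4, 1.8]
gripper_width: 8.0
gripper_force: 40.0
```

step_arm(
  plan=[0,-0.1,0,0,0,0,0,0,0,0,0,0,0,0,0,0,0,0],
)

```text
time_s: 10.8
ee_pos: [507.8, -30.6, 128.3]
ee_rot: [161.9, 0.0, 95.7]
force: [2.6, 1.2, 1.3]
gripper_width: 7.7
gripper_force: 40.0
```

step_arm(
  plan=[0,-0.1,0,0,0,0,0,0,0,0,0,0,0,0,0,0,0,0],
)

```text
time_s: 11.05
ee_pos: [507.0, -30.7, 128.2]
ee_rot: [161.8, 0.0, 95.8]
force: [2.9, 1.0, 1.7]
gripper_width: 8.1
gripper_force: 40.0
```

step_arm(
  plan=[0,-0.05,0.05,0,0,0,0,0,0,0,0,0],
)

```text
time_s: 11.22
ee_pos: [506.9, -30.8, 128.1]
ee_rot: [161.8, 0.0, 95.7]
force: [1.4, 0.7, 6.2]
gripper_width: 8.0
gripper_force: 40.0
```

step_arm(
  plan=[0,0,0,0,0,0,0,0,0,0,0,0,0,0,0,0,0,0,0,0,0,0,0,0],
  hand=2.6,
)

```text
time_s: 11.55
ee_pos: [504.6, -30.6, 126.1]
ee_rot: [162.1, -0.0, 95.8]
force: [0.7, 0.7, 0.2]
gripper_width: 26.1
gripper_force: 0.0
```

```bash
python3 - <<'E'
from h import *
s=sensors.state(); print(s['ee_pos'],s['ee_rot'],s['force'],s['gripper_width'])
w=grab('wrist','w4.png')
E
```

```text
[504.56775414 -30.58028965 126.09816734] [ 1.62144151e+02 -3.21539173e-02  9.57919892e+01] [0.71423832 0.65387808 0.24720683] 26.051429847786153
```

View pics/w4.png

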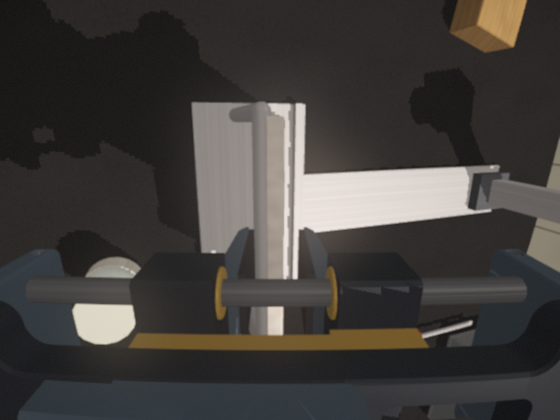

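step_arm(
  plan=[0,0,-1,0,0,0,0,0,-1.5,0,0,0,0,0,-2,0,0,0,0,0,-2,0,0,0,0,0,-2.5,0,0,0],
)

```text
time_s: 12.02
ee_pos: [476.6, -33.4, 212.0]
ee_rot: [162.2, -0.0, 95.8]
force: [0.0, -0.7, -0.4]
gripper_width: 25.7
gripper_force: 0.0
```

step_arm(
  plan=[0,0,-2.5,0,0,0,0,0,-1,0,0,0,0,0,0,0,0,0,0,0,0,0,0,0],
  hand=5.5,
)

```text
time_s: 12.35
ee_pos: [466.9, -34.6, 245.7]
ee_rot: [162.0, 0.0, 95.8]
force: [0.2, -0.1, -1.2]
gripper_width: 50.1
gripper_force: 0.0
```

```bash
python3 - <<'E'
from h import *
s=sensors.state(); print(s['ee_pos'],s['ee_rot'],s['force'],s['gripper_width'],s['time_s'])
ps=[grab('scene','s5.png'),grab('top')]
for p in ps:
  for n,X in (('board',np.array([-50,0,6])+4*N),('board_top',np.array([-50,0,6])+4*N+150*U)): print(n,proj(p,place(STAND,X))[0].round(1),best(n,p))
r=place(PANEL,(65,-25,0))[0];print(r)
c=go([r[0],r[1],195],down(PANEL[2]+180))
E
```

```text
[466.891733   -34.59942152 245.68918348] [1.61994430e+02 4.14149560e-05 9.57735412e+01] [ 0.21774949 -0.07974708 -1.16610865] 50.10107072122966 12.35
board [306.5 214.8] [307.3 219.1]
board_top [320.  172.3] [325.1 171.2]
board [276.9 232.9] [277.5 234.7]
board_top [278.  247.7] None
[557.6479794  309.63400332   0.        ]
13 rows [1.748, 2.286, 0.718, 0.021, 0.015, -0.096] dist 359.3
```

step_arm(
  plan=[1.75,2.29,0.72,0.021,0.015,-0.096,1.75,2.29,0.72,0.021,0.015,-0.096,1.75,2.29,0.72,0.021,0.015,-0.096,1.75,2.29,0.72,0.021,0.015,-0.096,1.75,2.29,0.72,0.021,0.015,-0.096],
)

```text
time_s: 13.07
ee_pos: [557.0, 83.6, 238.6]
ee_rot: [168.9, 2.8, 123.7]
force: [1.0, 0.4, 0.5]
gripper_width: 54.7
gripper_force: 0.0
```

step_arm(
  plan=[1.75,2.29,0.72,0.021,0.015,-0.096,1.75,2.29,0.72,0.021,0.015,-0.096,1.75,2.29,0.72,0.021,0.015,-0.096,1.75,2.29,0.72,0.021,0.015,-0.096,1.75,2.29,0.72,0.021,0.015,-0.096],
)

```text
time_s: 13.48
ee_pos: [579.9, 227.3, 214.5]
ee_rot: [176.3, 2.1, 151.6]
force: [0.5, -0.5, -0.0]
gripper_width: 55.0
gripper_force: 0.0
```

step_arm(
  plan=[1.75,2.29,0.72,0.021,0.015,-0.096,1.75,2.29,0.72,0.021,0.015,-0.096,1.75,2.29,0.72,0.021,0.015,-0.096,0,0,0,0,0,0,0,0,0,0,0,0],
)

```text
time_s: 13.9
ee_pos: [558.3, 311.3, 193.9]
ee_rot: [-179.8, -0.1, 168.0]
force: [0.2, -0.5, 0.2]
gripper_width: 55.3
gripper_force: 0.0
```

```bash
cat > m6.py <<'E'
from h import *
s=sensors.state(); print(s['ee_pos'],s['ee_rot'],s['time_s'])
w=grab('wrist'); a=grab('scene'); t=grab('top')
for n,X in (('relay_tall',(65,-25,14)),('relay_face',(85,-25,59)),('relay_back',(45,-25,59))):
  for p in (w,a,t): print(n,proj(p,place(PANEL,X))[0].round(1),[(np.round(d['location']).tolist(),round(d['score'],2)) for d in viewer.pinpoint(n,p)[:2]])
EDG['panel']=rect(45,85,-42,-8,92)+rect(-115,115,-75,75,10)[0:2]
im=w['img'].copy(); draw(w,'panel',PANEL,im); cv2.imwrite('pics/w6.png',cv2.cvtColor(im,cv2.COLOR_RGB2BGR))
EDG['panel']=rect(45,85,-42,-8,92)
print(edgefit('panel',PANEL,[w],w=(10,5,3,3)))
# board pose: x(foot), y, yaw, lean in stand frame
EDGE=[((8*f,y0,z0),(8*f,y1,z1)) for f in (0,1) for y0,z0,y1,z1 in ((-80,0,-80,150),(80,0,80,150),(-80,150,80,150))]
E
python3 m6.py
```

```text
[558.2511998  311.31081728 193.92332244] [-1.79751682e+02 -5.11549880e-02  1.68002027e+02] 13.9
relay_tall [275.3 192.2] [([271.0, 191.0], 0.82)]
relay_tall [410.3 303.2] [([412.0, 302.0], 0.66), ([319.0, 336.0], 0.22)]
relay_tall [154.6 225.5] []
relay_face [275.1 221.6] []
relay_face [408.2 302.1] [([408.0, 300.0], 0.8)]
relay_face [152.3 216.8] [([414.0, 191.0], 0.16)]
relay_back [275.  182.3] [([276.0, 185.0], 0.8)]
relay_back [421.3 292.1] [([423.0, 291.0], 0.79), ([239.0, 251.0], 0.58)]
relay_back [148.5 231.3] []
(array([498.58687878, 346.1087366 , -11.91037321]), np.float64(0.25179347452381684), 100)
```

View pics/w6.png

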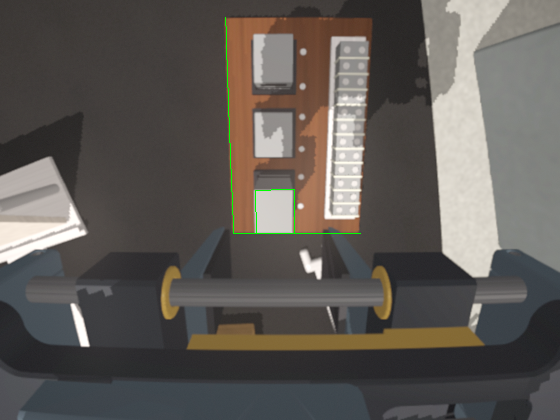

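```bash
cat >> h.py <<'E'
RELAY=place([499.0,346.9,-11.9],(65,-25,0))[0]
E
python3 - <<'E'
from h import *
s=sensors.state(); print(s['ee_pos'],s['ee_rot'],s['time_s'],RELAY)
c=go([RELAY[0],RELAY[1],100],down(168.1),5);c=go([RELAY[0],RELAY[1],66],down(168.1),3,cur=c)
E
```

```text
[559.01338008 309.64862238 195.9070614 ] [-1.79868364e+02  7.10157597e-02  1.67848497e+02] 14.5 [557.4479794  309.03400332   0.        ]
5 rows [0.029, -0.016, 1.918, -0.0, 0.0, -0.001] dist 95.9
3 rows [-0.0, -0.0, 1.133, 0.0, 0.0, 0.0] dist 34.0
```

step_arm(
  plan=[0.03,-0.02,1.92,0,0,-0.001,0.03,-0.02,1.92,0,0,-0.001,0.03,-0.02,1.92,0,0,-0.001,0.03,-0.02,1.92,0,0,-0.001,0.03,0,1.92,0,0,0],
)

```text
time_s: 14.92
ee_pos: [557.3, 309.2, 99.0]
ee_rot: [-179.9, 0.1, 168.1]
force: [0.4, 0.2, 0.6]
gripper_width: 55.4
gripper_force: 0.0
```

step_arm(
  plan=[0,0,1.2,0,0,0,0,0,1.2,0,0,0,0,0,1,0,0,0,0,0,0,0,0,0,0,0,0,0,0,0],
)

```text
time_s: 15.33
ee_pos: [557.3, 309.1, 65.5]
ee_rot: [-179.8, 0.0, 168.1]
force: [0.9, -1.1, -0.0]
gripper_width: 55.3
gripper_force: 0.0
```

step_arm(
  plan=[0,0,0,0,0,0,0,0,0,0,0,0,0,0,0,0,0,0,0,0,0,0,0,0,0,0,0,0,0,0],
  hand=2,
  newtons=30,
)

```text
time_s: 15.75
ee_pos: [557.7, 309.3, 66.5]
ee_rot: [-179.9, 0.1, 168.1]
force: [-0.5, -0.1, 2.4]
gripper_width: 34.0
gripper_force: 30.0
```

```bash
python3 - <<'E'
from h import *
s=sensors.state(); print(s['ee_pos'],s['ee_rot'],s['time_s'],s['force'],s['torque'],s['gripper_width'],s['gripper_force'])
E
```

```text
[557.68323826 309.27184256  66.51051155] [-1.79901896e+02  1.18865860e-01  1.68112308e+02] 15.75 [-0.54541087 -0.10780326  2.436384  ] [ 0.07350399 -0.11165113  0.0571136 ] 33.95462440792953 29.99961018562317
```

step_arm(
  plan=[0,0,-0.6,0,0,0,0,0,-1,0,0,0,0,0,-1.5,0,0,0,0,0,-2,0,0,0,0,0,-2.5,0,0,0],
)

```text
time_s: 16.17
ee_pos: [556.4, 308.9, 141.8]
ee_rot: [-179.8, -0.1, 168.1]
force: [-0.6, -0.0, -1.9]
gripper_width: 33.9
gripper_force: 30.0
```

step_arm(
  plan=[0,0,-3,0,0,0,0,0,-3,0,0,0,0,0,-2,0,0,0,0,0,0,0,0,0,0,0,0,0,0,0],
)

```text
time_s: 16.58
ee_pos: [557.6, 309.7, 223.3]
ee_rot: [-180.0, 0.2, 168.1]
force: [-0.2, -0.8, -2.4]
gripper_width: 34.1
gripper_force: 30.0
```

```bash
cat > m7.py <<'E'
from h import *
s=sensors.state(); print(s['ee_pos'],s['ee_rot'],s['time_s'],s['force'],s['torque'],s['gripper_width'])
Rt=R.from_euler('xyz',s['ee_rot'],degrees=True)
w=grab('wrist','w7.png'); a=grab('scene','s7.png'); t=grab('top')
# nominal relay pts in tool: relay x=-tool x, z=-tool z, origin at tool z +52.5
P={'relay_tall':(0,0,52.5),'relay_face':(-20,0,7.5),'relay_back':(20,0,7.5)}
for n,X in P.items():
  for m,p in zip('wst',(w,a,t)): print(n,m,proj(p,s['ee_pos']+Rt.apply(X))[0].round(1),[(np.round(d['location'],1).tolist(),round(d['score'],2)) for d in viewer.pinpoint(n,p)[:2]])
# board fit from scene: foot x,y,yaw,lean (stand frame)
g=cv2.GaussianBlur(cv2.cvtColor(a['img'],cv2.COLOR_RGB2GRAY).astype(np.float32),(0,0),.8)
def bw(q,X):
    X=np.array(X,float).copy(); return place(STAND,R.from_euler('zy',[q[2],-q[3]],degrees=True).apply(X)+[q[0],q[1],6])
im=a['img'].copy()
for e in (((0,-80,0),(0,-80,150)),((0,80,0),(0,80,150)),((0,-80,150),(0,80,150)),((8,-80,150),(8,80,150)),((8,-80,0),(8,80,0))):
    cv2.polylines(im,[np.int32(proj(a,bw([-50,0,0,18],np.array(e)))*8)],False,(0,200,0),1,shift=3)
cv2.imwrite('pics/s7.png',cv2.resize(cv2.cvtColor(im,cv2.COLOR_RGB2BGR)[140:260,240:400],(800,600),interpolation=cv2.INTER_CUBIC))
E
python3 m7.py
```

```text
[557.55553069 309.74260782 223.27903723] [-179.96937025    0.18680565  168.10817678] 16.5833 [-0.18594836 -0.77142788 -2.42726543] [ 0.08413578 -0.10908974  0.04722338] 34.09299851313528
relay_tall w [276.4 231.3] [([274.2, 230.2], 0.94)]
relay_tall s [427.6 279.7] [([427.1, 275.3], 0.73), ([438.8, 265.9], 0.42)]
relay_tall t [138.7 220. ] []
relay_face w [276.6 288.1] []
relay_face s [426.1 277.1] [([423.8, 272.4], 0.92)]
relay_face t [135.4 210. ] [([143.1, 274.7], 0.45), ([270.4, 130.0], 0.25)]
relay_back w [276.6 225.4] [([273.8, 228.3], 0.74)]
relay_back s [441. 266.] [([439.7, 264.7], 0.71), ([252.0, 131.8], 0.6)]
relay_back t [131.1 226.5] []
```

View pics/s7.png

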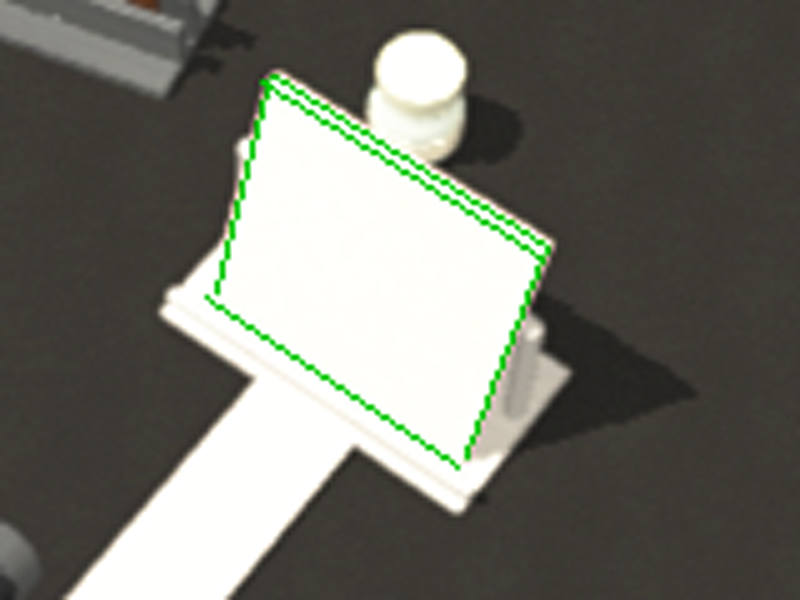

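```bash
cat >> h.py <<'E'
RF=R.from_euler('z',STAND[2],degrees=True)*R.from_euler('y',-18,degrees=True)*down(180)
def ft(x=-120,y=0,z=0,h=52.5,dx=0): # face at camera-frame point
    return place(STAND,np.array([189,0,197])+(x-20+dx)*N+np.array([0,y,0])+(z-45+h)*U)[0]
E
python3 - <<'E'
from h import *
c=go(ft(),RF,15); print(c[0],c[1].as_euler('xyz',degrees=True))
for n in ('scene','top'):
  p=grab(n); print(proj(p,place(STAND,(189,0,197)))[0],[best('camera',p) ],proj(p,place(STAND,(-84,0,90)))[0],best('rail_mid',p))
E
```

```text
15 rows [-0.668, -2.151, 0.495, -0.003, -0.021, -0.02] dist 344.0
[645.46976287 -17.3829708  160.87054466] [ 180.    18.  -174.3]
[240.49408246 251.6741483 ] [array([240.3, 253.8])] [316.63626183 188.07448922] None
[269.13177057 130.53747059] [array([267.8, 130.4])] [277.81009672 245.33792279] [278.4 243.8]
```

step_arm(
  plan=[-0.67,-2.15,0.5,-0.003,-0.021,-0.02,-0.67,-2.15,0.5,-0.003,-0.021,-0.02,-0.67,-2.15,0.5,-0.003,-0.021,-0.02,-0.67,-2.15,0.5,-0.003,-0.021,-0.02,-0.67,-2.15,0.5,-0.003,-0.021,-0.02],
)

```text
time_s: 17.9
ee_pos: [573.3, 197.0, 197.9]
ee_rot: [179.6, 6.2, 173.9]
force: [-0.1, -0.3, -1.2]
gripper_width: 33.5
gripper_force: 30.0
```

step_arm(
  plan=[-0.67,-2.15,0.5,-0.003,-0.021,-0.02,-0.67,-2.15,0.5,-0.003,-0.021,-0.02,-0.67,-2.15,0.5,-0.003,-0.021,-0.02,-0.67,-2.15,0.5,-0.003,-0.021,-0.02,-0.67,-2.15,0.5,-0.003,-0.021,-0.02],
)

```text
time_s: 18.32
ee_pos: [602.9, 87.4, 177.4]
ee_rot: [179.7, 12.2, 179.7]
force: [-0.8, 0.5, -1.8]
gripper_width: 33.6
gripper_force: 30.0
```

step_arm(
  plan=[-0.67,-2.15,0.5,-0.003,-0.021,-0.02,-0.67,-2.15,0.5,-0.003,-0.021,-0.02,-0.67,-2.15,0.5,-0.003,-0.021,-0.02,-0.67,-2.15,0.5,-0.003,-0.021,-0.02,-0.67,-2.15,0.5,-0.003,-0.021,-0.02],
)

```text
time_s: 18.73
ee_pos: [645.4, -18.7, 161.4]
ee_rot: [-179.6, 18.2, -174.4]
force: [0.1, 0.7, -1.6]
gripper_width: 33.9
gripper_force: 30.0
```

step_arm(
  plan=[0,0,0,0,0,0,0,0,0,0,0,0,0,0,0,0,0,0,0,0,0,0,0,0,0,0,0,0,0,0],
)

```text
time_s: 19.15
ee_pos: [645.2, -16.6, 161.6]
ee_rot: [-179.7, 18.2, -174.4]
force: [-0.7, 0.0, -0.7]
gripper_width: 33.9
gripper_force: 30.0
```

```bash
cat > m8.py <<'E'
from h import *
s=sensors.state(); print(s['ee_pos'],s['ee_rot'],s['time_s'],s['force'],s['gripper_width'])
Rt=R.from_euler('xyz',s['ee_rot'],degrees=True)
w=grab('wrist'); a=grab('scene'); t=grab('top')
P={'relay_tall':(0,0,52.5),'relay_face':(-20,0,7.5),'relay_back':(20,0,7.5)}
for n,X in P.items():
  for m,p in zip('wst',(w,a,t)): print(n,m,proj(p,s['ee_pos']+Rt.apply(X))[0].round(1),[(np.round(d['location'],1).tolist(),round(d['score'],2)) for d in viewer.pinpoint(n,p)[:2]])
for m,p in zip('st',(a,t)): print('cam',proj(p,place(STAND,(189,0,197)))[0],best('camera',p))
c=[(-20,-17,-25.5),(-20,17,-25.5),(-20,17,52.5),(-20,-17,52.5)]; b=[(20,y,z) for _,y,z in c]
ims=[]
for p in (w,a):
  im=p['img'].copy()
  im=cv2.resize(im,None,fx=4,fy=4,interpolation=cv2.INTER_CUBIC)
  for q in (c,b): cv2.polylines(im,[np.int32((proj(p,s['ee_pos']+Rt.apply(q))*4+1.5)*8)],True,(0,255,0),1,shift=3)
  ims.append(im)
cx,cy=(proj(a,s['ee_pos'])[0]*4).astype(int)
c=np.hstack([cv2.resize(ims[0],(400,300)),ims[1][cy-200:cy+200,cx-200:cx+200][:300]])
c=np.hstack([cv2.resize(ims[0][400:1600,800:1500],(350,600)),cv2.resize(ims[1][cy-250:cy+250,cx-250:cx+125],(450,600))])
cv2.imwrite('pics/c8.png',cv2.cvtColor(c,cv2.COLOR_RGB2BGR))
go(ft(),RF,2)
E
python3 m8.py
```

```text
[645.23473697 -16.58128493 161.61929759] [-179.6736706    18.17867315 -174.4163076 ] 19.15 [-0.70665211  0.03422053 -0.68373305] 33.86237581845526
relay_tall w [276.8 231.8] [([273.8, 226.0], 0.9)]
relay_tall s [278.  228.8] [([276.8, 227.9], 0.79), ([319.6, 331.9], 0.49)]
relay_tall t [273.  184.9] [([272.7, 186.1], 0.43)]
relay_face w [277.  288.7] []
relay_face s [276.1 220.4] [([275.3, 217.4], 0.69)]
relay_face t [272.5 179.6] [([199.3, 158.7], 0.55), ([275.4, 179.1], 0.49)]
relay_back w [277. 226.] [([274.7, 230.2], 0.96)]
relay_back s [286.8 211.1] [([283.1, 210.0], 0.95)]
relay_back t [273.7 195.6] [([340.1, 160.3], 0.3)]
cam [240.49408246 251.6741483 ] [242.6 251.3]
cam [269.13177057 130.53747059] [269.2 129.5]
2 rows [-0.0, 0.012, 0.026, -0.003, 0.002, -0.002] dist 0.6
```

View pics/c8.png

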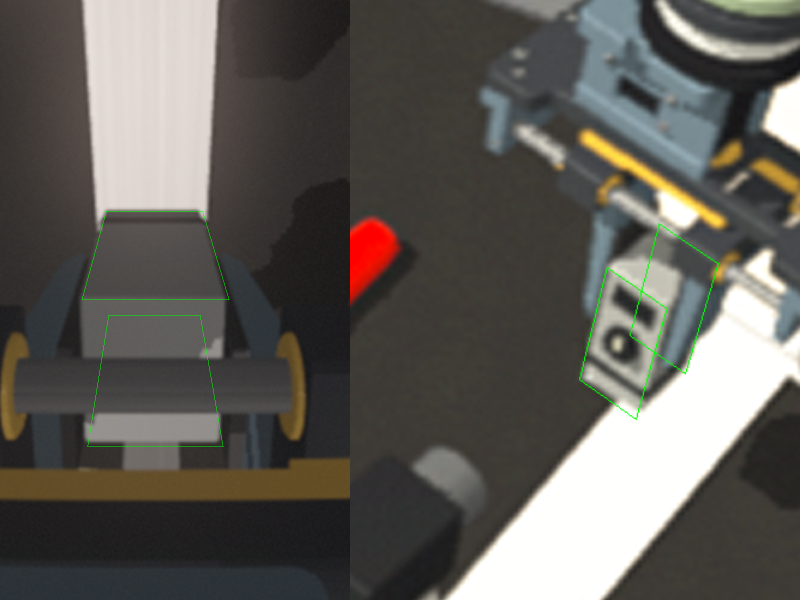

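step_arm(
  plan=[0,0.02,0.05,-0.006,0.003,-0.003,0,0,0,0,0,0,0,0,0,0,0,0,0,0,0,0,0,0,0,0,0,0,0,0],
)

```text
time_s: 20.27
ee_pos: [645.5, -17.4, 160.9]
ee_rot: [-180.0, 18.0, -174.3]
force: [0.0, -0.4, -0.6]
gripper_width: 33.7
gripper_force: 30.0
```

step_arm(
  plan=[0,0,0,0,0,0,0,0,0,0,0,0,0,0,0,0,0,0,0,0,0,0,0,0,0,0,0,0,0,0],
)

```text
time_s: 20.68
ee_pos: [645.5, -17.4, 160.9]
ee_rot: [-180.0, 18.0, -174.3]
force: [0.7, 0.5, -0.6]
gripper_width: 33.9
gripper_force: 30.0
```

```bash
python3 - <<'E'
from h import *
s=sensors.state(); print(s['ee_pos'],s['ee_rot'],np.abs(s['qvel']).max(),s['time_s'],ft())
print(env.job_done())
E
```

```text
[645.46527793 -17.37066217 160.88725986] [-179.95243506   18.00027798 -174.29966716] 0.061997482352789214 20.6833 [645.46976287 -17.3829708  160.87054466]
the job is handed in; nothing more can be done
None
```

The board is leaning on the stand at about 18°, and the tall relay is held still in front of the camera, its face within about 2 mm of the 12 cm spot by the camera images; I handed the job in at 20.7 s, with no verdict returned.

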